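Shut and lock the vented glass dome

ROBOT

A 6-joint arm with a two-finger parallel gripper is mounted at the origin on the work surface. World frame = base frame: x ahead of the robot, y to its left, z up, the work surface at z = 0. Lengths are in m, angles in rad, forces in N, time in s.
With the tool pointing down it reaches from about 0.4 to 0.925 m from the base axis. Payload 12.5 kg.
Tool frame: the origin (TCP) lies on the centre line of the jaws, within the pads' length; the fingertips stand 14 mm ahead of it and the grasp point (between the pads) lies 5 mm behind it (env.tips_ahead is the distance from the TCP to the fingertips, in m); z points along the fingers, x is the direction in which the jaws open and shut, and the axes are right-handed (so a half turn about z gives the same grasp; the last joint's range is limited). The gripper opens to 95 mm and grips with 3 to 60 N. Pads are 20 mm wide; open, the fingers measure 119 mm over their backs; the gripper's body (75 mm by 180 mm) begins 59 mm behind the grasp point.
Start: joints at [-0.106, 0.491, 1.559, -0, 1.092, -0.106], TCP at [0.625, 0, 0.229] pointing down, gripper open.
Joint ranges: [-3.1, 3.1], [-0.84, 2.19], [0.05, 2.79], [-1.13, 4.28], [0.06, 2.93], [-2.69, 2.69]. Speed limits (rad/s): [2.22, 2.22, 2.79, 3.14, 3.14, 3.14].

INTERFACE

Orientations are given as a unit quaternion [x, y, z, w].
In Python, from plant import env gives the robot as it stands.
- The arm moves only by the tool drive_tool, never from a script. Its argument "deltas" is a list of rows, each an object with "delta_pos": the shift along the world's x, y, z in units of 50 mm (1.0 is 50 mm), a list of three; "turn": the turn about the world's z in units of 10 degrees (1.0 is 10 degrees); "gripper": the opening, from -1 (shut) to 1 (fully open). In form: [{"delta_pos": [x, y, z], "turn": turn, "gripper": gripper}, ...]. A call has 1 to 10 rows; each row is the pose to reach, as a shift and turn from the pose measured when the call began; what a row does not reach only later rows make up. A row lasts 1/8 s, in which the tool goes at most 62.5 mm and 10.7 degrees, less where a joint would pass 70% of its speed; a pose out of reach is approached as far as the arm can. A call with a gripper value outside its range is refused whole. The fingers move at their own pace and stop on an object; "force" is the grip in N (left out, the last holds). Time passes only in rows, so rows that repeat a pose let the fingers close. It gives the time, the measured TCP pose, the force and the opening at its end, in the units of the state.
- env.get_state(): the state, without advancing time (a new reading comes with each control period).
- env.get_image(name): name is "scene" or "side" or "wrist"; returns the picture (420x560x3 uint8, red, green, blue); there is no depth.
- env.camera_model(name): a dict with "vfov" (degrees; the focal length in pixels is half the picture's height over the tangent of half this angle, whatever the lens; pixels are square), "cx", "cy" (the principal point, pixels), "R" (3x3) and "t" (3): a world point X has camera coordinates R X + t. Camera axes: x right, y down, z forward; pixel columns grow to the right and rows downward; lengths in m; the calibration is good to about 2 mm. A picture is of the moment at which its call begins: read the wrist's pose just before it. camera_model takes no time and is no camera call; for the wrist camera it gives the pose at the moment of the call.
- env.job_done(): hands the job in, once; it reports no verdict.
The state is a dict: "clock": time; "joint_positions": joint angles; "dq": joint speeds; "joint_torque": joint torques, N m; "eef_pos": TCP position; "orientation": TCP orientation; "ft_force": force on the tool from outside, world axes, zero at the start; "torque": the same for the moment, N m; "finger_gap": finger opening in m.
Only numpy, scipy, OpenCV 4.12 (cv2) and the standard library are available. Lean on these libraries where they do the work, as an engineer would, in place of code of your own. Each camera call takes 0.05 s, during which the arm holds its last target. There are 200 camera calls.

TASK

Close up the glass dome for storage: turn the vent handle (stout steel post, beside the slotted cap) clockwise until you feel it come fully home at its stop, then swing the lock handle (slim wooden post) clockwise until it is fully home at its own stop. The lock only frees once the vent is home; do not force either handle against its stop or the lock while it is blocked, and leave the other things on the counter where they are.

Things in the scene. Friction and masses are not known exactly. Their poses are not given: they have to be found in the camera images.
- trivet: fixed: cork trivet 240 x 280 x 12 mm bearing a glass dome (164 mm across) over an empty jar, topped by a flat steel cap with rounded ends (100 x 168 mm, top 160 mm above the counter). Origin: centre of the underside; z up, y along the cap from lock to vent spindle. Each of two crank handles is a flat arm on the cap (top 168 mm above the counter) with an upright post at its outer end.
- vent_axis (a point): fixed point on the vent spindle's upright axis, at the height of the grip points (195 mm above the counter). The spindle bears a round cap 38 mm across with six dark slots, top 179 mm above the counter. Inside the steel cap the handle ends on a springy buffer: past first touch the force at the post grows about 3 N per mm; more than about 12 N at the post overloads it.
- vent_grip (a point): centre line of the vent handle's stout round steel post (20 mm diameter, top 216 mm above the counter), 195 mm up, 70 mm from vent_axis. Shuts clockwise from above; friction 2 N at the post (3 to 6 N if pinched); stays where left. Its stop lies 0.6 to 1.8 rad on from the start, differs every time and cannot be seen: feel for it. Home: touching the buffer, to within 0.025 rad.
- lock_axis (a point): fixed point on the lock spindle's upright axis (plain hub 22 mm across, top 174 mm above the counter), 195 mm above the counter, 68 mm from vent_axis. While the vent is not home, the lock is blocked after less than 0.15 rad; more than about 12 N at its post then is forcing it. Once locked, it keeps the vent from being turned back.
- lock_grip (a point): centre line of the lock handle's slim round wooden post (14 mm diameter, top 221 mm above the counter), 195 mm up, 70 mm from lock_axis. Locks clockwise from above; friction 2 N at the post (3 to 6 N if pinched); stays where left. Ends on a springy buffer like the vent's: force at the post grows about 3 N per mm past first touch, overloaded at about 12 N.
- lock (a joint): angle of the lock handle in rad, growing clockwise seen from above: 0 unlocked, 1.14 touching its buffer (fully locked); starts between 0 and 0.05.
- stopper: small cork stopper standing on the trivet, 28 mm across, 26 mm high; bystander; origin at the centre of its underside
- pinch_bowl: little white bowl on the trivet, 52 mm across, 22 mm high; bystander; origin at the centre of its underside
- saucer: white ceramic saucer, 144 mm across; bystander; origin at the centre of its underside
- silicone_lid: blue silicone lid, 110 mm across with a stub knob; bystander; origin at the centre of its underside
- mug: white mug, 76 mm across, 85 mm high; bystander; origin at the centre of its underside
- scraper: steel scraper with a dark wooden handle, 190 mm long; bystander; origin at the centre of its underside
- whisk: flat wooden whisk, 240 mm long; bystander; origin at the centre of its underside

How it is judged:
By the outcome, as a careful person would: the job done as asked, in the order asked, and still so for the second after the job is handed in, with the robot touching nothing.
It also fails if it takes over 72 s, if anything falls off the work surface, if the arm or the gripper's body presses on something with over 40 N, if the wrist force passes 120 N, or if a joint passes its speed limit or range.

## Working session

There is one attempt and no reset: what is moved stays moved. The work goes in short steps, Python scripts to look and compute and a tool call to move; the robot and the scene stay as the last step left them, time stands still between calls to the robot, and variables do not carry over. Pictures are saved under pics/ and viewed, about 8 in all and at most 12, crops included, and the job is handed in when it is done.

Besides the shell and the picture viewer there is one more tool, called after "Emit:" as name([rows], argument=value, ...), one row to a line, values as JSON. drive_tool: Moves the arm, as the interface text tells. Its arguments: {"type":"object","properties":{"deltas":{"type":"array"},"force":{"type":"number"}},"required":["deltas"]}

```bash
mkdir -p pics
python3 - <<'E'
from plant import env
import cv2
s=env.get_state();print(s)
for n in("scene","side","wrist"):
    m=env.camera_model(n);print(n,m)
    cv2.imwrite(f"pics/{n}0.png",env.get_image(n)[:,:,::-1])
E
```

```text
{'clock': 0.0, 'joint_positions': array([-1.05588029e-01,  4.91528454e-01,  1.55946567e+00,  2.91385668e-05,
        1.09169424e+00, -1.05603470e-01]), 'dq': array([ 3.18735777e-05,  5.17332954e-04, -2.54994256e-04,  8.56533375e-04,
       -1.49376688e-03, -2.22652578e-03]), 'joint_torque': array([-9.52334158e-04, -6.12640929e+01, -2.58175153e+01,  6.92750537e-02,
        4.83079045e-02, -1.38641695e-05]), 'eef_pos': array([6.24764869e-01, 6.18296304e-05, 2.28075481e-01]), 'orientation': array([ 9.99999850e-01,  9.97092538e-07, -5.43438310e-04, -7.05966526e-05]), 'ft_force': array([-0.06568912, -1.52536079,  0.25618262]), 'torque': array([ 0.02572201,  0.01025053, -0.00596947]), 'finger_gap': 0.09535732385751998}
scene {'vfov': 51.55981283333536, 'cx': 277.0088856204318, 'cy': 211.00837234995248, 'R': array([[ 0.39319547,  0.91944841, -0.00345655],
       [ 0.66978352, -0.28899953, -0.68400973],
       [-0.62991059,  0.26663439, -0.7294647 ]]), 't': array([-0.1631544 , -0.25207254,  1.5928411 ])}
side {'vfov': 52.38994621478534, 'cx': 281.3914996499563, 'cy': 211.64506161511082, 'R': array([[ 0.70898651, -0.70521977, -0.00179379],
       [-0.5027161 , -0.50361409, -0.70260186],
       [ 0.49458534,  0.499037  , -0.71158093]]), 't': array([-0.36688594,  0.31006317,  1.10340062])}
wrist {'vfov': 64.17734224357669, 'cx': 278.20520553557077, 'cy': 209.34804387028058, 'R': array([[ 9.99999920e-01, -1.77925894e-04,  3.58508908e-04],
       [-2.62291265e-04, -9.67924303e-01,  2.51241867e-01],
       [ 3.02307051e-04, -2.51241941e-01, -9.67924272e-01]]), 't': array([-0.62642859, -0.02753668,  0.3899332 ])}
```

View pics/scene0.png

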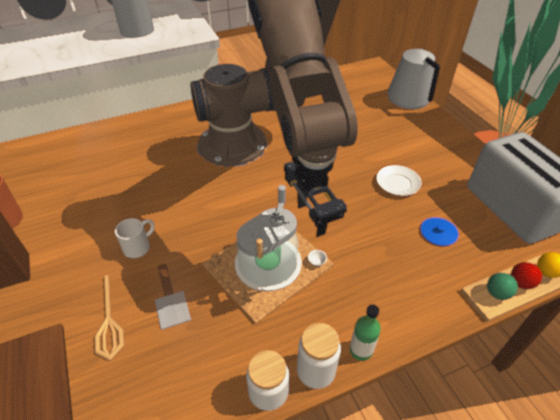

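View pics/side0.png

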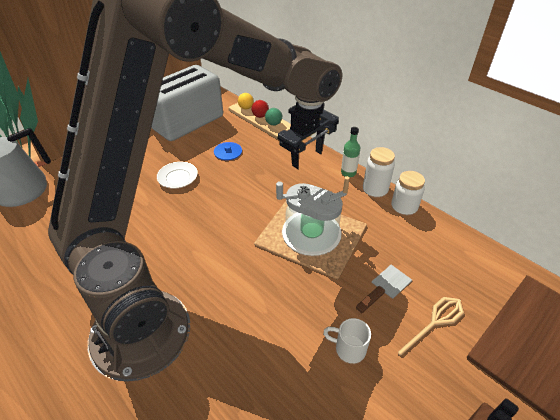

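View pics/wrist0.png

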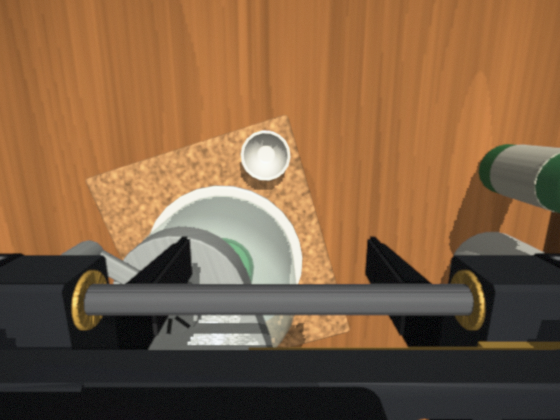

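Scene view: steel post top about (281,190), wooden post about (260,243). Side view: steel about (280,185), wooden about (347,183). The wrist view is mostly hidden by the gripper. I'll enlarge the first two.

Run:
```python
import cv2,numpy as np
a=cv2.imread("pics/scene0.png")[175:295,220:320];b=cv2.imread("pics/side0.png")[165:285,262:362]
cv2.imwrite("pics/c0.png",np.hstack([cv2.resize(i,None,fx=4,fy=4,interpolation=cv2.INTER_CUBIC) for i in(a,b)]))
```

```text
(no output)
```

View pics/c0.png

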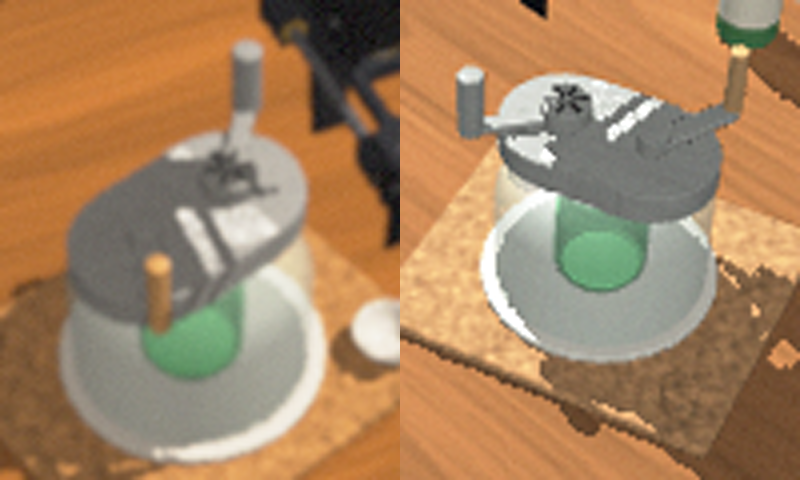

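Left crop (scene): steel post top at crop (247,48), wooden top (159,262), slotted cap (225,168). Right crop (side): steel top (70,74), wooden top (338,50), slotted cap (169,97).

```bash
cat > h.py <<'E'
import numpy as np
def ray(m,uv,H=420):
    f=H/2/np.tan(np.radians(m["vfov"])/2);R=np.array(m["R"]);t=np.array(m["t"])
    d=R.T@np.array([(uv[0]-m["cx"])/f,(uv[1]-m["cy"])/f,1]);return -R.T@t,d/np.linalg.norm(d)
def tri(rs):
    A=sum(np.eye(3)-np.outer(d,d) for c,d in rs);b=sum((np.eye(3)-np.outer(d,d))@c for c,d in rs)
    X=np.linalg.solve(A,b);return X,[np.linalg.norm(np.cross(X-c,d)) for c,d in rs]
def plane(r,z): return r[0]+r[1]*(z-r[0][2])/r[1][2]
E
python3 - <<'E'
from h import *; from plant import env
S,D=env.camera_model("scene"),env.camera_model("side")
for n,a,b,z in[("steel top",(247,48),(70,74),.216),("wood top",(159,262),(338,50),.221),("cap",(225,168),(169,97),.179)]:
    r=ray(S,(220+a[0]/4,175+a[1]/4)),ray(D,(262+b[0]/4,165+b[1]/4))
    X,e=tri(r);print(n,X.round(4),np.round(e,4),plane(r[0],z).round(4),plane(r[1],z).round(4))
print(plane(ray(D,(325.7,200)),.174))
E
```

```text
steel top [ 0.4926 -0.0187  0.213 ] [0.0006 0.0006] [ 0.4959 -0.0206  0.216 ] [ 0.4904 -0.0204  0.216 ]
wood top [ 0.6394 -0.1375  0.2178] [0.0008 0.0008] [ 0.6423 -0.1391  0.221 ] [ 0.6365 -0.1387  0.221 ]
cap [ 0.5531 -0.0592  0.1776] [0.0017 0.0017] [ 0.5552 -0.0614  0.179 ] [ 0.5522 -0.0582  0.179 ]
[ 0.56620856 -0.12748787  0.174     ]
```

Both views agree to within a few mm. Next, a closer look with the wrist camera from above.

Emit:
drive_tool([
  {"delta_pos":[0,0,1.2],"turn":0,"gripper":1},
  {"delta_pos":[0,0,2.2],"turn":0,"gripper":1},
  {"delta_pos":[-0.5,-1.2,2.2],"turn":0,"gripper":0},
  {"delta_pos":[-1.1,-2.4,2.2],"turn":0,"gripper":-0.5},
  {"delta_pos":[-1.1,-2.8,2.2],"turn":0,"gripper":-0.5},
  {"delta_pos":[-1.1,-2.8,2.2],"turn":0,"gripper":-0.5},
  {"delta_pos":[-1.1,-2.8,2.2],"turn":0,"gripper":-0.5},
])

```text
clock: 1.02
eef_pos: [0.5699, -0.1394, 0.338]
orientation: [1.0, 0.0, -0.001, -0.0]
ft_force: [1.1, -0.7, -0.5]
finger_gap: 0.0504
```

Run:
```python
from plant import env
import cv2,pickle
s=env.get_state();print(s["clock"],s["eef_pos"],s["ft_force"],s["finger_gap"])
pickle.dump(env.camera_model("wrist"),open("w1.pkl","wb"))
im=env.get_image("wrist")[:,:,::-1];cv2.imwrite("pics/w1.png",im)
```

```text
1.025 [ 0.56993609 -0.13937361  0.33801582] [ 1.07831261 -0.69900197 -0.47886116] 0.05039401775133565
```

View pics/w1.png

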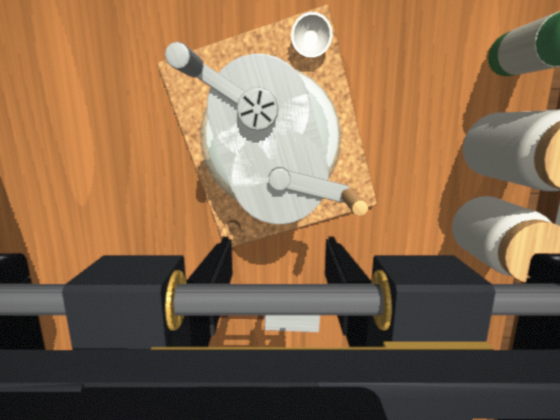

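The wrist view shows the steel post top at (179,54), slotted cap (258,108), lock hub (279,179) and wooden post top (361,208).

Run:
```python
from h import *; from plant import env
import pickle
m=pickle.load(open("w1.pkl","rb"));S,D=env.camera_model("scene"),env.camera_model("side")
P={}
for n,w,z,a,b in[("steel",(179,54),.216,(247,48),(70,74)),("vax",(258,108),.179,(225,168),(169,97)),("lax",(279,179),.174,None,None),("wood",(361,208),.221,(159,262),(338,50))]:
    r=ray(m,w);P[n]=plane(r,z)[:2];print(n,P[n].round(4),end=" ")
    if a:
        X,e=tri([r,ray(S,(220+a[0]/4,175+a[1]/4)),ray(D,(262+b[0]/4,165+b[1]/4))]);print("tri3",X.round(4),np.round(e,4))
print()
for p,q in(("steel","vax"),("wood","lax"),("vax","lax")):
    d=P[p]-P[q];print(p,q,np.linalg.norm(d),np.degrees(np.arctan2(d[1],d[0])))
```

```text
steel [ 0.4955 -0.0174] tri3 [ 0.4935 -0.0178  0.2125] [0.0015 0.0015 0.0004]
vax [ 0.5533 -0.0556] tri3 [ 0.5532 -0.0577  0.1769] [0.0022 0.0028 0.0009]
lax [ 0.5723 -0.1211] wood [ 0.6413 -0.138 ] tri3 [ 0.6405 -0.1379  0.2186] [0.0015 0.0006 0.0017]

steel vax 0.06930163512819135 146.5727398107815
wood lax 0.07104159101665086 -13.790210870469751
vax lax 0.06818787199188082 106.17443399736116
```

Emit:
drive_tool([
  {"delta_pos":[-0.3,0.5,0],"turn":1,"gripper":-0.2},
  {"delta_pos":[-0.6,1.0,0],"turn":2,"gripper":-0.2},
  {"delta_pos":[-0.9,1.5,0],"turn":3,"gripper":-0.2},
  {"delta_pos":[-1.2,2.0,0],"turn":4,"gripper":-0.2},
  {"delta_pos":[-1.5,2.43,0],"turn":5,"gripper":-0.2},
  {"delta_pos":[-1.5,2.43,0],"turn":5.65,"gripper":-0.2},
  {"delta_pos":[-1.5,2.43,-0.6],"turn":5.65,"gripper":-0.2},
  {"delta_pos":[-1.5,2.43,-1.2],"turn":5.65,"gripper":-0.2},
  {"delta_pos":[-1.5,2.43,-1.8],"turn":5.65,"gripper":-0.2},
  {"delta_pos":[-1.5,2.43,-1.8],"turn":5.65,"gripper":-0.2},
])

```text
clock: 2.33
eef_pos: [0.4944, -0.0165, 0.2467]
orientation: [0.88, 0.474, -0.002, -0.001]
ft_force: [0.2, -0.3, 0.8]
finger_gap: 0.0382
```

Run:
```python
from plant import env
import cv2,numpy as np
s=env.get_state();print(s["clock"],s["eef_pos"],s["ft_force"],s["finger_gap"],s["orientation"])
a=env.get_image("scene")[170:290,220:320,::-1];b=env.get_image("side")[150:270,250:350,::-1]
cv2.imwrite("pics/c1.png",np.hstack([cv2.resize(i,None,fx=4,fy=4,interpolation=cv2.INTER_CUBIC) for i in(a,b)]))
```

```text
2.325 [ 0.49439042 -0.01651247  0.24669572] [ 0.24185462 -0.34590261  0.81179719] 0.038156175035471016 [ 0.88035228  0.47431514 -0.00197847 -0.00104647]
```

View pics/c1.png

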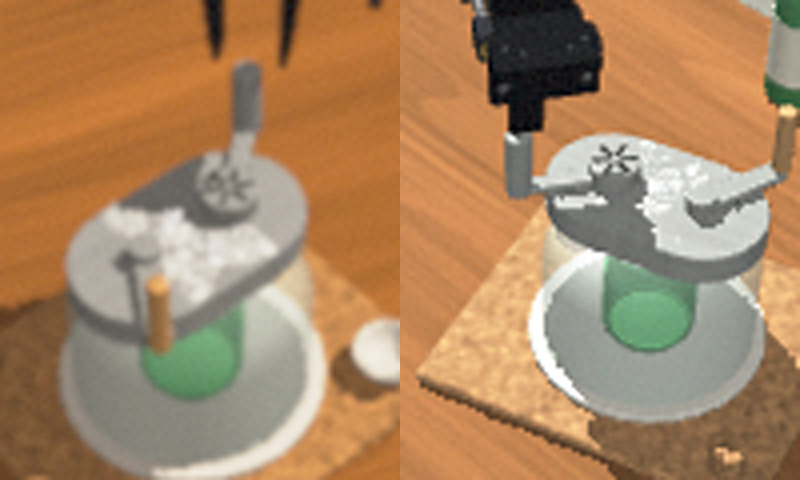

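The jaws straddle the steel post (crop: fingers at 213 and 287, post at 246). Descending, closing to a loose cage, and tabulating the arc.

Emit:
drive_tool([
  {"delta_pos":[0.01,-0.03,-0.5],"turn":0,"gripper":-0.2},
  {"delta_pos":[0.01,-0.03,-1.0],"turn":0,"gripper":-0.2},
  {"delta_pos":[0.01,-0.03,-1.0],"turn":0,"gripper":-0.49},
  {"delta_pos":[0.01,-0.03,-1.0],"turn":0,"gripper":-0.49},
  {"delta_pos":[0.01,-0.03,-1.0],"turn":0,"gripper":-0.49},
], force=10)

```text
clock: 3.05
eef_pos: [0.4964, -0.0186, 0.2001]
orientation: [0.88, 0.474, 0.0, 0.001]
ft_force: [-0.3, -2.5, 1.0]
finger_gap: 0.0242
```

Run:
```python
import numpy as np
for i in range(0,48):
    a=i*.04;p=np.radians(146.5)-a
    print(f"{a:.2f} x{553.3+70*np.cos(p):.1f} y{-56.5+70*np.sin(p):.1f} yaw{np.degrees(p)-90:.1f}",end=" | " if i%3<2 else "\n")
```

```text
0.00 x494.9 y-17.9 yaw56.5 | 0.04 x496.5 y-15.6 yaw54.2 | 0.08 x498.2 y-13.3 yaw51.9
0.12 x500.0 y-11.2 yaw49.6 | 0.16 x501.8 y-9.1 yaw47.3 | 0.20 x503.8 y-7.0 yaw45.0
0.24 x505.8 y-5.1 yaw42.7 | 0.28 x507.9 y-3.2 yaw40.5 | 0.32 x510.0 y-1.5 yaw38.2
0.36 x512.3 y0.2 yaw35.9 | 0.40 x514.6 y1.8 yaw33.6 | 0.44 x516.9 y3.3 yaw31.3
0.48 x519.4 y4.7 yaw29.0 | 0.52 x521.8 y6.0 yaw26.7 | 0.56 x524.4 y7.2 yaw24.4
0.60 x526.9 y8.3 yaw22.1 | 0.64 x529.6 y9.3 yaw19.8 | 0.68 x532.2 y10.2 yaw17.5
0.72 x534.9 y11.0 yaw15.2 | 0.76 x537.6 y11.7 yaw13.0 | 0.80 x540.3 y12.3 yaw10.7
0.84 x543.1 y12.8 yaw8.4 | 0.88 x545.9 y13.1 yaw6.1 | 0.92 x548.7 y13.3 yaw3.8
0.96 x551.5 y13.5 yaw1.5 | 1.00 x554.3 y13.5 yaw-0.8 | 1.04 x557.1 y13.4 yaw-3.1
1.08 x559.9 y13.2 yaw-5.4 | 1.12 x562.6 y12.9 yaw-7.7 | 1.16 x565.4 y12.4 yaw-10.0
1.20 x568.2 y11.9 yaw-12.3 | 1.24 x570.9 y11.3 yaw-14.5 | 1.28 x573.6 y10.5 yaw-16.8
1.32 x576.2 y9.6 yaw-19.1 | 1.36 x578.9 y8.7 yaw-21.4 | 1.40 x581.5 y7.6 yaw-23.7
1.44 x584.0 y6.4 yaw-26.0 | 1.48 x586.5 y5.1 yaw-28.3 | 1.52 x588.9 y3.8 yaw-30.6
1.56 x591.3 y2.3 yaw-32.9 | 1.60 x593.6 y0.7 yaw-35.2 | 1.64 x595.9 y-0.9 yaw-37.5
1.68 x598.1 y-2.7 yaw-39.8 | 1.72 x600.2 y-4.5 yaw-42.0 | 1.76 x602.2 y-6.4 yaw-44.3
1.80 x604.2 y-8.4 yaw-46.6 | 1.84 x606.1 y-10.5 yaw-48.9 | 1.88 x607.9 y-12.7 yaw-51.2
```

Emit:
drive_tool([
  {"delta_pos":[0.0,0.05,-0.06],"turn":-0.2,"gripper":-0.49},
  {"delta_pos":[0.07,0.15,-0.06],"turn":-0.7,"gripper":-0.49},
  {"delta_pos":[0.13,0.21,-0.06],"turn":-1.05,"gripper":-0.49},
  {"delta_pos":[0.19,0.27,-0.06],"turn":-1.4,"gripper":-0.49},
  {"delta_pos":[0.25,0.33,-0.06],"turn":-1.75,"gripper":-0.49},
  {"delta_pos":[0.32,0.38,-0.06],"turn":-2.07,"gripper":-0.49},
  {"delta_pos":[0.41,0.44,-0.06],"turn":-2.53,"gripper":-0.49},
  {"delta_pos":[0.51,0.49,-0.06],"turn":-3.0,"gripper":-0.49},
  {"delta_pos":[0.51,0.49,-0.06],"turn":-3.0,"gripper":-0.49},
  {"delta_pos":[0.51,0.49,-0.06],"turn":-3.0,"gripper":-0.49},
])

```text
clock: 4.3
eef_pos: [0.5219, 0.0058, 0.1975]
orientation: [0.973, 0.231, 0.0, 0.001]
ft_force: [0.2, -0.1, 0.4]
finger_gap: 0.0243
```

Emit:
drive_tool([
  {"delta_pos":[0.05,0.03,0],"turn":-0.23,"gripper":-0.49},
  {"delta_pos":[0.1,0.05,0],"turn":-0.46,"gripper":-0.49},
  {"delta_pos":[0.1,0.05,0],"turn":-0.46,"gripper":-0.49},
])

```text
clock: 4.68
eef_pos: [0.5268, 0.0083, 0.1976]
orientation: [0.981, 0.192, 0.0, 0.001]
ft_force: [-0.4, -0.6, -0.2]
finger_gap: 0.0243
```

Emit:
drive_tool([
  {"delta_pos":[0.03,0.01,0],"turn":-0.12,"gripper":-0.49},
  {"delta_pos":[0.056,0.02,0],"turn":-0.23,"gripper":-0.49},
  {"delta_pos":[0.056,0.02,0],"turn":-0.23,"gripper":-0.49},
])

```text
clock: 5.05
eef_pos: [0.5297, 0.0094, 0.1976]
orientation: [0.985, 0.173, 0.0, 0.001]
ft_force: [-0.9, -0.1, -0.1]
finger_gap: 0.0238
```

Run:
```python
from plant import env
import cv2,numpy as np
s=env.get_state();print(s["clock"],s["eef_pos"],s["ft_force"],s["torque"])
a=env.get_image("scene")[170:290,220:320,::-1];b=env.get_image("side")[150:270,250:350,::-1]
cv2.imwrite("pics/c2.png",np.hstack([cv2.resize(i,None,fx=4,fy=4,interpolation=cv2.INTER_CUBIC) for i in(a,b)]))
```

```text
5.05 [0.52969197 0.00936558 0.19759858] [-0.91432969 -0.05350992 -0.11084305] [-0.18053514  0.16989606 -0.00822516]
```

View pics/c2.png

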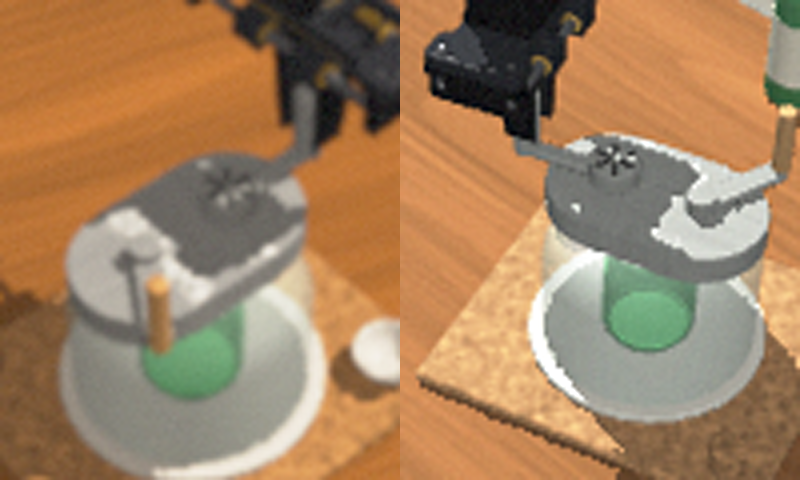

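The post is moving with the jaws. Continuing in steps of about 2.8 mm, reading the force after each.

Emit:
drive_tool([
  {"delta_pos":[0.026,0.01,0],"turn":-0.12,"gripper":-0.49},
  {"delta_pos":[0.052,0.018,0],"turn":-0.24,"gripper":-0.49},
  {"delta_pos":[0.052,0.018,0],"turn":-0.24,"gripper":-0.49},
])

```text
clock: 5.52
eef_pos: [0.5324, 0.0103, 0.1976]
orientation: [0.988, 0.152, 0.001, 0.001]
ft_force: [0.1, -1.1, 0.1]
finger_gap: 0.0242
```

Emit:
drive_tool([
  {"delta_pos":[0.026,0.01,0],"turn":-0.12,"gripper":-0.49},
  {"delta_pos":[0.052,0.015,0],"turn":-0.24,"gripper":-0.49},
  {"delta_pos":[0.052,0.015,0],"turn":-0.24,"gripper":-0.49},
])

```text
clock: 5.9
eef_pos: [0.5352, 0.0112, 0.1976]
orientation: [0.991, 0.131, 0.001, 0.001]
ft_force: [-0.2, -1.1, -0.5]
finger_gap: 0.0246
```

Emit:
drive_tool([
  {"delta_pos":[0.026,0.006,0],"turn":-0.11,"gripper":-0.49},
  {"delta_pos":[0.052,0.012,0],"turn":-0.22,"gripper":-0.49},
  {"delta_pos":[0.052,0.012,0],"turn":-0.22,"gripper":-0.49},
])

```text
clock: 6.28
eef_pos: [0.5379, 0.0118, 0.1976]
orientation: [0.994, 0.112, 0.001, 0.001]
ft_force: [-0.8, -0.7, 0.3]
finger_gap: 0.0242
```

Emit:
drive_tool([
  {"delta_pos":[0.026,0.005,0],"turn":-0.11,"gripper":-0.49},
  {"delta_pos":[0.052,0.01,0],"turn":-0.22,"gripper":-0.49},
  {"delta_pos":[0.052,0.01,0],"turn":-0.22,"gripper":-0.49},
])

```text
clock: 6.65
eef_pos: [0.5407, 0.0124, 0.1976]
orientation: [0.996, 0.092, 0.001, 0.001]
ft_force: [-1.1, -0.1, 0.2]
finger_gap: 0.0241
```

Emit:
drive_tool([
  {"delta_pos":[0.026,0.004,0],"turn":-0.11,"gripper":-0.49},
  {"delta_pos":[0.052,0.008,0],"turn":-0.22,"gripper":-0.49},
  {"delta_pos":[0.052,0.008,0],"turn":-0.22,"gripper":-0.49},
])

```text
clock: 7.02
eef_pos: [0.5435, 0.0128, 0.1977]
orientation: [0.997, 0.073, 0.001, 0.001]
ft_force: [-0.7, -0.3, -0.3]
finger_gap: 0.0246
```

Emit:
drive_tool([
  {"delta_pos":[0.027,0.003,0],"turn":-0.12,"gripper":-0.49},
  {"delta_pos":[0.054,0.006,0],"turn":-0.24,"gripper":-0.49},
  {"delta_pos":[0.054,0.006,0],"turn":-0.24,"gripper":-0.49},
])

```text
clock: 7.4
eef_pos: [0.5463, 0.0132, 0.1976]
orientation: [0.999, 0.052, 0.001, 0.001]
ft_force: [-0.4, -0.8, -0.4]
finger_gap: 0.0243
```

Emit:
drive_tool([
  {"delta_pos":[0.027,0.002,0],"turn":-0.12,"gripper":-0.49},
  {"delta_pos":[0.054,0.004,0],"turn":-0.24,"gripper":-0.49},
  {"delta_pos":[0.054,0.004,0],"turn":-0.24,"gripper":-0.49},
])

```text
clock: 7.78
eef_pos: [0.5492, 0.0134, 0.1977]
orientation: [1.0, 0.031, 0.001, 0.001]
ft_force: [-0.3, -0.2, 0.1]
finger_gap: 0.0241
```

Emit:
drive_tool([
  {"delta_pos":[0.027,0.001,0],"turn":-0.12,"gripper":-0.49},
  {"delta_pos":[0.054,0.002,0],"turn":-0.23,"gripper":-0.49},
  {"delta_pos":[0.054,0.002,0],"turn":-0.23,"gripper":-0.49},
])

```text
clock: 8.15
eef_pos: [0.552, 0.0135, 0.1976]
orientation: [1.0, 0.01, 0.001, 0.001]
ft_force: [-1.3, -1.4, -0.0]
finger_gap: 0.0244
```

Emit:
drive_tool([
  {"delta_pos":[0.027,0,0],"turn":-0.12,"gripper":-0.49},
  {"delta_pos":[0.054,0,0],"turn":-0.23,"gripper":-0.49},
  {"delta_pos":[0.054,0,0],"turn":-0.23,"gripper":-0.49},
])

```text
clock: 8.52
eef_pos: [0.5541, 0.0134, 0.1975]
orientation: [1.0, -0.01, 0.0, 0.001]
ft_force: [-5.5, -2.8, 1.2]
finger_gap: 0.0244
```

Force step at x=0.554. Holding to confirm it.

Run:
```python
from plant import env
for i in range(6):
    env.get_image("side");s=env.get_state();print(s["clock"],s["eef_pos"].round(5),s["ft_force"].round(2),s["torque"].round(3))
```

```text
8.575 [0.55412 0.01339 0.1975 ] [-5.48 -3.94  1.03] [-0.507  1.011 -0.016]
8.625 [0.55413 0.0134  0.1975 ] [-5.5  -1.5   1.43] [-0.468  0.96   0.003]
8.675 [0.55412 0.01337 0.19753] [-4.78 -2.25  0.86] [-0.504  0.921  0.073]
8.725 [0.55411 0.01338 0.1975 ] [-5.15 -3.28  1.85] [-0.467  0.975 -0.012]
8.775 [0.5541  0.01337 0.19751] [-4.88 -2.97  0.71] [-0.448  1.014  0.052]
8.825 [0.55413 0.01338 0.19752] [-5.53 -2.26  0.28] [-0.439  1.023  0.062]
```

Steady −5.2 N at the pads, against −0.7 N while moving freely: that is the buffer, at about 0.97 rad and 1–1.5 mm in. I'll back off to centre the cage, open, rise, and head for the lock post.

Emit:
drive_tool([
  {"delta_pos":[-0.03,0,0],"turn":0,"gripper":-0.49},
  {"delta_pos":[-0.04,0,0],"turn":0,"gripper":-0.2},
  {"delta_pos":[-0.04,0,0],"turn":0,"gripper":-0.2},
  {"delta_pos":[-0.04,0,0],"turn":0,"gripper":-0.2},
  {"delta_pos":[-0.04,0,0.7],"turn":0,"gripper":-0.2},
  {"delta_pos":[-0.04,0,1.5],"turn":0,"gripper":-0.2},
  {"delta_pos":[-0.04,0,2.2],"turn":0,"gripper":-0.2},
  {"delta_pos":[-0.04,0,2.2],"turn":0,"gripper":-0.2},
])

```text
clock: 9.82
eef_pos: [0.5529, 0.0134, 0.31]
orientation: [1.0, -0.01, 0.003, 0.001]
ft_force: [-0.2, -0.7, -0.7]
finger_gap: 0.0383
```

Run:
```python
import numpy as np
for i in range(0,32):
    a=i*.04;p=np.radians(-13.8)-a
    print(f"{a:.2f} x{572.1+70*np.cos(p):.1f} y{-121.6+70*np.sin(p):.1f} yaw{np.degrees(p)+90:.1f}",end=" | " if i%3<2 else "\n")
```

```text
0.00 x640.1 y-138.3 yaw76.2 | 0.04 x639.4 y-141.0 yaw73.9 | 0.08 x638.5 y-143.7 yaw71.6
0.12 x637.6 y-146.3 yaw69.3 | 0.16 x636.6 y-148.9 yaw67.0 | 0.20 x635.4 y-151.5 yaw64.7
0.24 x634.2 y-154.0 yaw62.4 | 0.28 x632.8 y-156.4 yaw60.2 | 0.32 x631.4 y-158.8 yaw57.9
0.36 x629.8 y-161.2 yaw55.6 | 0.40 x628.2 y-163.5 yaw53.3 | 0.44 x626.5 y-165.7 yaw51.0
0.48 x624.7 y-167.8 yaw48.7 | 0.52 x622.8 y-169.9 yaw46.4 | 0.56 x620.8 y-171.9 yaw44.1
0.60 x618.8 y-173.8 yaw41.8 | 0.64 x616.7 y-175.6 yaw39.5 | 0.68 x614.5 y-177.3 yaw37.2
0.72 x612.2 y-179.0 yaw34.9 | 0.76 x609.9 y-180.5 yaw32.7 | 0.80 x607.5 y-182.0 yaw30.4
0.84 x605.0 y-183.4 yaw28.1 | 0.88 x602.5 y-184.6 yaw25.8 | 0.92 x600.0 y-185.8 yaw23.5
0.96 x597.4 y-186.9 yaw21.2 | 1.00 x594.8 y-187.8 yaw18.9 | 1.04 x592.1 y-188.7 yaw16.6
1.08 x589.4 y-189.4 yaw14.3 | 1.12 x586.7 y-190.1 yaw12.0 | 1.16 x583.9 y-190.6 yaw9.7
1.20 x581.2 y-191.0 yaw7.4 | 1.24 x578.4 y-191.3 yaw5.2 |
```

Emit:
drive_tool([
  {"delta_pos":[0.2,-0.4,0],"turn":1,"gripper":-0.2},
  {"delta_pos":[0.4,-0.8,0],"turn":2,"gripper":-0.2},
  {"delta_pos":[0.7,-1.2,0],"turn":3,"gripper":-0.2},
  {"delta_pos":[0.9,-1.6,0],"turn":4,"gripper":-0.2},
  {"delta_pos":[1.2,-2.0,0],"turn":5,"gripper":-0.2},
  {"delta_pos":[1.4,-2.5,0],"turn":6,"gripper":-0.2},
  {"delta_pos":[1.75,-3.03,0],"turn":7,"gripper":-0.2},
  {"delta_pos":[1.75,-3.03,-0.4],"turn":7.73,"gripper":-0.2},
  {"delta_pos":[1.75,-3.03,-1.0],"turn":7.73,"gripper":-0.2},
  {"delta_pos":[1.75,-3.03,-1.0],"turn":7.73,"gripper":-0.2},
])

```text
clock: 11.08
eef_pos: [0.6395, -0.1379, 0.2571]
orientation: [0.787, 0.617, 0.001, -0.003]
ft_force: [-0.1, 0.0, 0.9]
finger_gap: 0.0382
```

Run:
```python
from plant import env
import cv2,numpy as np
s=env.get_state();print(s["clock"],s["eef_pos"],s["ft_force"])
a=env.get_image("scene")[170:290,220:320,::-1];b=env.get_image("side")[150:270,265:365,::-1]
cv2.imwrite("pics/c3.png",np.hstack([cv2.resize(i,None,fx=4,fy=4,interpolation=cv2.INTER_CUBIC) for i in(a,b)]))
```

```text
11.075 [ 0.63950058 -0.13786468  0.25707904] [-0.10158814  0.01497787  0.93368388]
```

View pics/c3.png

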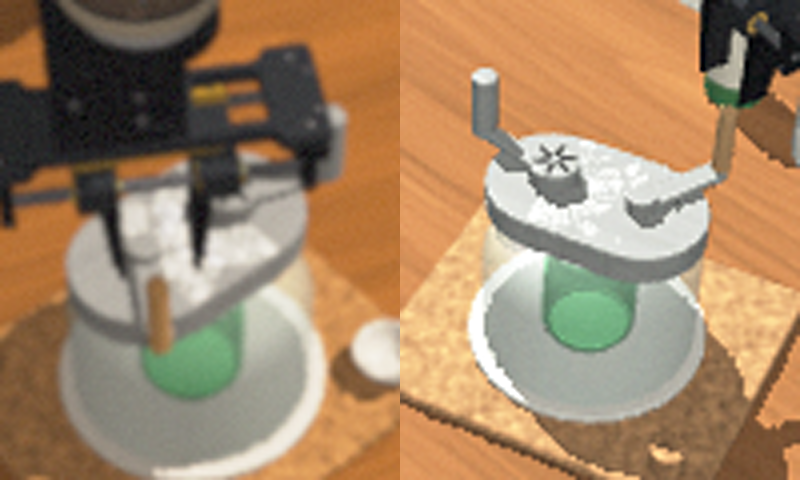

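Jaws straddle the wooden post; the vent post is where it was left. Descending and caging loosely.

Emit:
drive_tool([
  {"delta_pos":[0.01,-0.01,-0.6],"turn":0,"gripper":-0.2},
  {"delta_pos":[0.01,-0.01,-1.14],"turn":0,"gripper":-0.2},
  {"delta_pos":[0.01,-0.01,-1.14],"turn":0,"gripper":-0.62},
  {"delta_pos":[0.01,-0.01,-1.14],"turn":0,"gripper":-0.62},
  {"delta_pos":[0.01,-0.01,-1.14],"turn":0,"gripper":-0.62},
  {"delta_pos":[0.01,-0.01,-1.14],"turn":0,"gripper":-0.62},
])

```text
clock: 11.92
eef_pos: [0.6413, -0.1386, 0.2041]
orientation: [0.787, 0.617, 0.003, -0.0]
ft_force: [-0.5, -0.8, 0.1]
finger_gap: 0.0184
```

Emit:
drive_tool([
  {"delta_pos":[-0.02,-0.04,-0.06],"turn":-0.2,"gripper":-0.62},
  {"delta_pos":[-0.046,-0.076,-0.06],"turn":-0.35,"gripper":-0.62},
  {"delta_pos":[-0.046,-0.076,-0.06],"turn":-0.35,"gripper":-0.62},
])

```text
clock: 12.3
eef_pos: [0.639, -0.1426, 0.2011]
orientation: [0.806, 0.592, 0.003, -0.0]
ft_force: [0.1, 0.7, 0.5]
finger_gap: 0.0184
```

Emit:
drive_tool([
  {"delta_pos":[-0.01,-0.025,-0.02],"turn":-0.11,"gripper":-0.62},
  {"delta_pos":[-0.02,-0.05,-0.02],"turn":-0.22,"gripper":-0.62},
  {"delta_pos":[-0.02,-0.05,-0.02],"turn":-0.22,"gripper":-0.62},
])

```text
clock: 12.68
eef_pos: [0.638, -0.1452, 0.2001]
orientation: [0.817, 0.576, 0.003, -0.0]
ft_force: [2.2, 0.7, -0.3]
finger_gap: 0.018
```

Emit:
drive_tool([
  {"delta_pos":[-0.01,-0.025,0],"turn":-0.11,"gripper":-0.62},
  {"delta_pos":[-0.018,-0.048,0],"turn":-0.22,"gripper":-0.62},
  {"delta_pos":[-0.018,-0.048,0],"turn":-0.22,"gripper":-0.62},
])

```text
clock: 13.05
eef_pos: [0.637, -0.1478, 0.2001]
orientation: [0.828, 0.56, 0.003, -0.0]
ft_force: [0.1, 0.0, 0.8]
finger_gap: 0.0178
```

Emit:
drive_tool([
  {"delta_pos":[-0.01,-0.025,0],"turn":-0.11,"gripper":-0.62},
  {"delta_pos":[-0.02,-0.048,0],"turn":-0.23,"gripper":-0.62},
  {"delta_pos":[-0.02,-0.048,0],"turn":-0.23,"gripper":-0.62},
])

```text
clock: 13.42
eef_pos: [0.636, -0.1503, 0.2001]
orientation: [0.839, 0.543, 0.003, 0.0]
ft_force: [0.2, 0.9, 1.0]
finger_gap: 0.0183
```

Emit:
drive_tool([
  {"delta_pos":[-0.012,-0.025,0],"turn":-0.11,"gripper":-0.62},
  {"delta_pos":[-0.024,-0.048,0],"turn":-0.22,"gripper":-0.62},
  {"delta_pos":[-0.024,-0.048,0],"turn":-0.22,"gripper":-0.62},
])

```text
clock: 13.8
eef_pos: [0.6347, -0.1529, 0.2001]
orientation: [0.85, 0.527, 0.003, 0.0]
ft_force: [1.4, 0.8, 0.0]
finger_gap: 0.0181
```

Emit:
drive_tool([
  {"delta_pos":[-0.066,-0.118,0],"turn":-0.57,"gripper":-0.62},
  {"delta_pos":[-0.13,-0.212,0],"turn":-1.03,"gripper":-0.62},
  {"delta_pos":[-0.2,-0.298,0],"turn":-1.49,"gripper":-0.62},
  {"delta_pos":[-0.278,-0.38,0],"turn":-1.95,"gripper":-0.62},
  {"delta_pos":[-0.36,-0.454,0],"turn":-2.41,"gripper":-0.62},
  {"delta_pos":[-0.45,-0.522,0],"turn":-2.87,"gripper":-0.62},
  {"delta_pos":[-0.544,-0.582,0],"turn":-3.32,"gripper":-0.62},
  {"delta_pos":[-0.644,-0.634,0],"turn":-3.78,"gripper":-0.62},
  {"delta_pos":[-0.694,-0.658,0],"turn":-4.01,"gripper":-0.62},
  {"delta_pos":[-0.694,-0.658,0],"turn":-4.01,"gripper":-0.62},
])

```text
clock: 15.05
eef_pos: [0.5997, -0.1858, 0.2001]
orientation: [0.979, 0.204, 0.003, 0.001]
ft_force: [0.5, 0.6, 0.1]
finger_gap: 0.0181
```

Emit:
drive_tool([
  {"delta_pos":[-0.046,-0.022,0],"turn":-0.23,"gripper":-0.62},
  {"delta_pos":[-0.098,-0.04,0],"turn":-0.46,"gripper":-0.62},
  {"delta_pos":[-0.098,-0.04,0],"turn":-0.46,"gripper":-0.62},
])

```text
clock: 15.42
eef_pos: [0.5946, -0.1879, 0.2001]
orientation: [0.986, 0.164, 0.002, 0.001]
ft_force: [0.2, -0.4, 0.0]
finger_gap: 0.018
```

Emit:
drive_tool([
  {"delta_pos":[-0.025,-0.01,0],"turn":-0.12,"gripper":-0.62},
  {"delta_pos":[-0.05,-0.016,0],"turn":-0.23,"gripper":-0.62},
  {"delta_pos":[-0.05,-0.016,0],"turn":-0.23,"gripper":-0.62},
])

```text
clock: 15.8
eef_pos: [0.592, -0.1887, 0.2]
orientation: [0.99, 0.144, 0.002, 0.001]
ft_force: [1.5, -0.6, 0.0]
finger_gap: 0.018
```

Emit:
drive_tool([
  {"delta_pos":[-0.025,-0.008,0],"turn":-0.12,"gripper":-0.62},
  {"delta_pos":[-0.052,-0.014,0],"turn":-0.23,"gripper":-0.62},
  {"delta_pos":[-0.052,-0.014,0],"turn":-0.23,"gripper":-0.62},
])

```text
clock: 16.18
eef_pos: [0.5892, -0.1896, 0.2001]
orientation: [0.992, 0.124, 0.002, 0.001]
ft_force: [0.4, 0.3, -0.1]
finger_gap: 0.0178
```

Emit:
drive_tool([
  {"delta_pos":[-0.025,-0.005,0],"turn":-0.11,"gripper":-0.62},
  {"delta_pos":[-0.05,-0.01,0],"turn":-0.22,"gripper":-0.62},
  {"delta_pos":[-0.05,-0.01,0],"turn":-0.22,"gripper":-0.62},
])

```text
clock: 16.55
eef_pos: [0.5866, -0.1901, 0.2001]
orientation: [0.994, 0.105, 0.002, 0.001]
ft_force: [0.5, -0.4, 0.5]
finger_gap: 0.0182
```

Emit:
drive_tool([
  {"delta_pos":[-0.02,-0.004,0],"turn":-0.09,"gripper":-0.62},
  {"delta_pos":[-0.04,-0.008,0],"turn":-0.17,"gripper":-0.62},
  {"delta_pos":[-0.04,-0.008,0],"turn":-0.17,"gripper":-0.62},
])

```text
clock: 16.92
eef_pos: [0.5845, -0.1906, 0.2]
orientation: [0.996, 0.09, 0.002, 0.001]
ft_force: [0.8, 0.0, 0.7]
finger_gap: 0.018
```

Emit:
drive_tool([
  {"delta_pos":[-0.02,-0.003,0],"turn":-0.09,"gripper":-0.62},
  {"delta_pos":[-0.04,-0.006,0],"turn":-0.17,"gripper":-0.62},
  {"delta_pos":[-0.04,-0.006,0],"turn":-0.17,"gripper":-0.62},
])

```text
clock: 17.3
eef_pos: [0.5824, -0.1909, 0.2001]
orientation: [0.997, 0.075, 0.002, 0.001]
ft_force: [1.7, -1.1, -0.6]
finger_gap: 0.0181
```

Emit:
drive_tool([
  {"delta_pos":[-0.02,-0.002,0],"turn":-0.09,"gripper":-0.62},
  {"delta_pos":[-0.04,-0.004,0],"turn":-0.17,"gripper":-0.62},
  {"delta_pos":[-0.04,-0.004,0],"turn":-0.17,"gripper":-0.62},
])

```text
clock: 17.68
eef_pos: [0.5808, -0.1911, 0.2001]
orientation: [0.998, 0.06, 0.002, 0.002]
ft_force: [4.6, 0.1, -0.9]
finger_gap: 0.0181
```

Run:
```python
from plant import env
import numpy as np
F=[]
for i in range(6):
    env.get_image("side");s=env.get_state();F.append(s["ft_force"])
print(s["clock"],s["eef_pos"].round(5),np.mean(F,0).round(2),np.std(F,0).round(2))
```

```text
17.975 [ 0.58076 -0.19111  0.20007] [ 5.32 -0.42 -1.37] [0.3  0.7  0.54]
```

Steady +5.3 N opposing at about 1.18 rad of tool travel, which fits the lock's 1.14 plus slack: buffer touched. Backing off, opening and withdrawing clear.

Emit:
drive_tool([
  {"delta_pos":[0.03,0,0],"turn":0,"gripper":-0.62},
  {"delta_pos":[0.04,0.0,0],"turn":0,"gripper":-0.2},
  {"delta_pos":[0.04,0,0],"turn":0,"gripper":-0.2},
  {"delta_pos":[0.04,0,0],"turn":0,"gripper":-0.2},
  {"delta_pos":[0.04,0,0.7],"turn":0,"gripper":-0.2},
  {"delta_pos":[0.04,0,1.5],"turn":0,"gripper":-0.2},
  {"delta_pos":[0.04,0,2.4],"turn":0,"gripper":-0.2},
  {"delta_pos":[0.0,0.2,2.8],"turn":0,"gripper":-0.2},
  {"delta_pos":[0.0,0.2,2.8],"turn":0,"gripper":-0.2},
  {"delta_pos":[0.0,0.2,2.8],"turn":0,"gripper":-0.2},
])

```text
clock: 19.23
eef_pos: [0.5805, -0.1812, 0.3389]
orientation: [0.998, 0.06, 0.002, 0.001]
ft_force: [0.2, -0.2, -0.4]
finger_gap: 0.0379
```

Run:
```python
from plant import env
import cv2,pickle
s=env.get_state();print(s["clock"],s["eef_pos"],s["ft_force"],s["dq"])
pickle.dump(env.camera_model("wrist"),open("w2.pkl","wb"))
cv2.imwrite("pics/w2.png",env.get_image("wrist")[:,:,::-1])
```

```text
19.225 [ 0.58047783 -0.18119312  0.33887532] [ 0.17157675 -0.21861599 -0.41482619] [-0.00264804  0.01112928  0.00086005  0.00037418  0.00319152 -0.00019853]
```

View pics/w2.png

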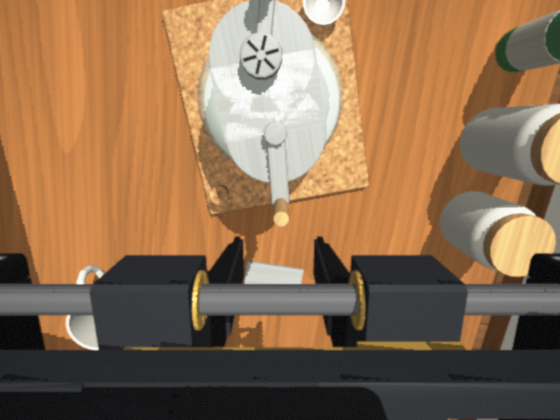

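The wooden post top is now at (281,218), hub (276,133), slotted cap (261,55), and the vent arm points up past (262,5); everything else is undisturbed. Checking the lock angle numerically, then handing in.

Run:
```python
from h import *; from plant import env
import pickle
m=pickle.load(open("w2.pkl","rb"))
w=plane(ray(m,(281,217)),.221)[:2];l=plane(ray(m,(276,133)),.174)[:2];d=w-l
print(w,l,np.linalg.norm(d),"lock turned",np.radians(-13.8)-np.arctan2(d[1],d[0]))
env.job_done();print(env.get_state()["clock"])
```

```text
[ 0.58580685 -0.18791525] [ 0.57346559 -0.12068219] 0.06835634896537043 lock turned 1.1484023683331719
the job is handed in; nothing more can be done
the job is handed in; nothing more can be done
```

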